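Set the stop cap of the embossing press

ROBOT

A 6-joint arm with a two-finger parallel gripper is mounted at the origin on the work surface. World frame = base frame: x ahead of the robot, y to its left, z up, the work surface at z = 0. Lengths are in m, angles in rad, forces in N, time in s.
With the tool pointing down it reaches from about 0.375 to 0.975 m from the base axis. Payload 3.8 kg.
Tool frame: the origin (TCP) lies midway between the tips of the shut fingers; the grasp point (between the pads) lies 19 mm behind it; x points along the fingers, z is the direction in which the jaws open and shut, and the axes are right-handed (so a half turn about x gives the same grasp; the last joint's range is limited). The gripper opens to 85 mm and grips with 20 to 120 N. Pads are 22 mm wide; open, the fingers measure 114 mm over their backs; the gripper's body (76 mm by 85 mm) begins 54 mm behind the grasp point. The pads swing forward as they close: fully open they stand 13 mm farther back than shut.
Start: joints at [-1.181, 0.264, 1.604, -0, 1.274, -0.037], TCP at [0.279, -0.614, 0.231] pointing down, gripper open.
Joint ranges: [-2.63, 2.63], [-0.94, 2.18], [0.31, 2.57], [-1.31, 4.45], [0, 2.66], [-2.55, 2.55]. Speed limits (rad/s): [2.57, 2.57, 3.14, 3.14, 3.14, 3.14].

INTERFACE

Orientations are given as a rotation vector (axis times angle).
In Python, from workcell import * gives the robot as it stands. The module is installed in compiled form; this text tells all that it offers.
- The arm moves only by the tool carry_out, never from a script. Its arguments are lists of equal length, an entry for each row: "offset": the shift along the tool's x, y, z in cm, a list of three; "delta_rot": the turn, a rotation vector about the tool's x, y, z in degrees, a list of three. A call has exactly 5 rows; each row shifts and turns the commanded pose from where the row before left it, along the tool's axes as they then stand; what a row does not reach is not made up. A row lasts 1/12 s, in which the tool goes at most 41.7 mm and 7.16 degrees, less where a joint would pass 70% of its speed; a pose out of reach is approached as far as the arm can. A call is refused whole if a number of a shift passes 4.17 or a number of a turn 7.16, either way. A call with a gripper value outside its range is refused whole. "fingers" is the opening, from -1 (shut) to 1 (fully open), set as the call begins (left out, the last holds). The fingers move at their own pace and stop on an object; "newtons" is the grip in N (left out, the last holds). Time passes only in rows, so rows that do not move let the fingers close, or fill a call up. It gives the time, the measured TCP pose, the force and the opening at its end, in the units of the state.
- read_state(): the state, without advancing time (a new reading comes with each control period).
- read_camera(name): name is "scene" or "top" or "wrist"; returns (picture, depth): 384x512x3 uint8, red, green, blue; 384x512 float32, m along the optical axis (not along the pixel's ray), 0 where there is no reading.
- get_calibration(name): a dict with "fx", "fy", "cx", "cy" (pixels), "R" (3x3) and "t" (3): a world point X has camera coordinates R X + t; the wrist camera has in their place "mount" (4x4, takes a point from camera to tool coordinates, whose origin is the TCP and whose axes are the tool frame's). Camera axes: x right, y down, z forward; pixel columns grow to the right and rows downward; lengths in m; the calibration is good to about 2 mm. A picture is of the moment at which its call begins: read the wrist's pose just before it. get_calibration takes no time and is no camera call.
- finish_job(): hands the job in, once; it reports no verdict.
The state is a dict: "time": time; "q": joint angles; "joint_vel": joint speeds; "joint_torque": joint torques, N m; "tool_pos": TCP position; "tcp_rot": TCP orientation; "wrist_force": force on the tool from outside, world axes, zero at the start; "torque": the same for the moment, N m; "width": opening from 0.0 (shut) to 1.0 (fully open).
Only numpy, scipy, OpenCV 4.12 (cv2) and the standard library are available. Lean on these libraries where they do the work, as an engineer would, in place of code of your own. Each camera call takes 0.05 s, during which the arm holds its last target. There are 200 camera calls.

TASK

Set up the small embossing press: swing its sprung lever all the way down to its stop to seat the die, and let it come back up to rest. Then screw the knurled cap on top of the head clockwise until it bottoms out, back it off a quarter turn, and finish while still holding the cap gripped there, so that I can lock it. Leave everything else on the bench where it stands.

Things in the scene. Friction and masses are not known exactly. Their poses are not given: they have to be found in the camera images.
- press: grey cast bench embossing press, fixed. Base plate 130 x 190 x 22 mm, C-shaped frame with column on the press's +y side, head 60 mm wide whose top is 160 mm above the bench; on the head a steel boss, 32 mm across, up to 180 mm; a brass die on the anvil below. Origin: on the bench (z = 0) straight below the cap's axis. Its z is up; the lever stretches out towards its -y; it stands turned about the vertical by up to 0.4 rad either way
- lever (a joint): swing of the sprung press lever (rad): 0 at rest, raised (0.35 rad above level), 0.7 at its lower stop (0.35 rad below level). It hinges about a level axis (the press's x axis, through pivot) and a spring always drives it back up to 0 when let go; pressing the paddle down takes about 7 N at the start and 15 N at the stop
- pivot (a point): point on the lever's hinge axis, 140 mm above the bench, 50 mm to the press's -y side of the cap's axis
- paddle (a point): middle of the top face of the lever's flat wooden paddle (36 mm wide, 85 mm long along the lever, 14 mm thick), 145 mm out from the pivot; moves with the lever, about 196 mm above the bench at rest and 97 mm at the stop. It can be pushed straight down from above
- cap: round knurled steel cap on top of the press's head, 44 mm across, 30 mm high, upright, with a groove on its top from the centre to the rim along its own +x. Origin: centre of its underside; z up. It turns on a screw thread that rises 6 mm a turn, and cannot come off; its underside is 180 mm above the bench when bottomed out. Turning it takes about 0.06 N m; it stays where it is left
- cap_grip (a point): centre of the cap, on its axis at half its height (15 mm above its underside)
- cap_turn (a joint): angle of the cap on its thread (rad): 0 when screwed right down on the boss (a hard stop), growing as it is unscrewed, anticlockwise seen from above; clockwise screws it down. It starts between 1.9 and 3.2; the thread's upper end is at 7.0
- size_jar: closed amber glass jar, 54 mm across, 75 mm high, plain steel lid, on the bench beside the press; a bystander. Origin: centre of its underside
- bole_jar: closed brown jar, 50 mm across, 60 mm high, plain steel lid, on the bench beside the press; a bystander. Origin: centre of its underside
- leaf_book: book of gold leaf, 87 x 87 x 13 mm, lying flat beside the press; a bystander. Origin: centre of its underside
- burnisher: burnishing tool with a wooden handle, about 170 mm long, 16 mm thick, lying beside the press; a bystander. Origin: underside of the handle's middle
- medallion: brass disc 48 mm across, 8 mm thick, lying near the lever's end; a bystander. Origin: centre of its underside
- brush_jar: open glass jar of brushes, 72 mm across, 230 mm high with its brushes, to the left; a bystander. Origin: centre of its underside
- saucer: white saucer, 130 mm across, 22 mm high, to the right; a bystander. Origin: centre of its underside
- frame: small gilded panel in a wooden frame, 160 x 200 x 24 mm, lying flat to the right; a bystander. Origin: centre of its underside

How it is judged:
On the way, in this order (a step that is already met when the one before it is completed fails the run):
1. the lever is swung down to its stop (value of joint lever above 0.65 rad), for 0.1 s.
2. the lever is back up at rest (value of joint lever below 0.08 rad), for 0.2 s.
3. the cap is screwed down until it bottoms out (value of joint cap_turn below 0.07 rad), for 0.1 s.
At the end, for the whole second after the job is handed in: The cap stands a quarter turn (1.57 rad, within 0.3 rad) back from bottomed out, still, gripped by the fingers with more than 2 N, and the lever is up at rest (within 0.08 rad) (value of joint cap_turn between 1.27 and 1.87 rad and velocity of joint cap_turn between -0.1 and 0.1 rad/s and contact force between the fingers and cap above 2 N and value of joint lever below 0.08 rad); the arm keeps its last pose, push and grip.
It fails at once if a bystander is pushed more than 30 mm from its place or tipped over (distance of any of size_jar, bole_jar, leaf_book, burnisher, medallion, brush_jar, saucer, frame from where it was at the start of the episode above 0.03 m or angle between any of size_jar, bole_jar, leaf_book, burnisher, medallion, brush_jar, saucer, frame's own z axis and vertical above 0.5 rad).
It also fails if it takes over 69 s, if anything falls off the work surface, if the arm or the gripper's body presses on something with over 40 N, if the wrist force passes 120 N, or if a joint passes its speed limit or range.

## Working session

There is one attempt and no reset: what is moved stays moved. The work goes in short steps, Python scripts to look and compute and a tool call to move; the robot and the scene stay as the last step left them, time stands still between calls to the robot, and variables do not carry over. Pictures are saved under pics/ and viewed, about 8 in all and at most 12, crops included, and the job is handed in when it is done.

Besides the shell and the picture viewer there is one more tool, called after "Emit:" as name(argument=value, ...) on one line, values as JSON. carry_out: Moves the arm, as the interface text tells. Its arguments: {"type":"object","properties":{"offset":{"type":"array"},"delta_rot":{"type":"array"},"fingers":{"type":"number"},"newtons":{"type":"number"}},"required":["offset","delta_rot"]}

```bash
mkdir -p pics; cat > h.py <<'E'
from workcell import *
import numpy as np, cv2
from scipy.spatial.transform import Rotation as Rn
def cam(n):
    s=read_state(); p,d=read_camera(n); c=get_calibration(n)
    if 'mount' in c:
        T=np.eye(4);T[:3,:3]=Rn.from_rotvec(s['tcp_rot']).as_matrix();T[:3,3]=s['tool_pos'];M=T@np.array(c['mount'])
    else:
        M=np.eye(4);R=np.array(c['R']);M[:3,:3]=R.T;M[:3,3]=-R.T@np.array(c['t'])
    return p,d,c,M
def world(d,c,M):
    v,u=np.indices(d.shape); P=np.stack([(u-c['cx'])/c['fx']*d,(v-c['cy'])/c['fy']*d,d],-1)
    return P@M[:3,:3].T+M[:3,3]
def save(p,n): cv2.imwrite('pics/'+n,p[...,::-1])
E
python3 - <<'E'
from h import *
s=read_state();print(s); print(Rn.from_rotvec(s['tcp_rot']).as_matrix().round(3))
ims=[]
for n in ('top','scene'):
    p,d,c,M=cam(n); W=world(d,c,M); np.savez(n+'.npz',p=p,d=d,W=W,M=M); print(n,M.round(3),c['fx'],c['fy'],c['cx'],c['cy']); save(p,n+'.png')
E
```

```text
{'time': 0.0, 'q': array([-1.18089384e+00,  2.64767230e-01,  1.60541305e+00, -4.04734238e-05,
        1.27370771e+00, -3.68679620e-02]), 'joint_vel': array([-2.90884134e-04,  6.03380158e-04,  3.27306465e-04, -9.36658961e-04,
        4.24164641e-05,  1.61553800e-05]), 'joint_torque': array([ 1.27112151e-03, -5.15115917e+01, -3.67313969e+01, -1.33430458e-04,
        1.30994007e-02,  2.54013923e-05]), 'tool_pos': array([ 0.27912359, -0.61375645,  0.22993147]), 'tcp_rot': array([ 0.8906462 ,  1.38334282, -0.8885409 ]), 'wrist_force': array([-0.66637838,  1.16554636, -0.2840943 ]), 'torque': array([-0.00538398, -0.00775942, -0.05051626]), 'width': 0.9974334910389339}
[[-0.001  0.91   0.414]
 [ 0.002  0.414 -0.91 ]
 [-1.     0.    -0.002]]
top [[ 0.023 -0.985  0.172  0.211]
 [-1.    -0.026 -0.014  0.025]
 [ 0.018 -0.171 -0.985  1.815]
 [ 0.     0.     0.     1.   ]] 494.9612487224938 494.9612487224938 246.87405075612668 185.04795464321393
scene [[-0.821  0.35  -0.45   1.091]
 [ 0.57   0.487 -0.661  0.863]
 [-0.012 -0.8   -0.6    0.883]
 [ 0.     0.     0.     1.   ]] 437.435489248164 437.435489248164 255.0441100577952 189.85633045839674
```

View pics/top.png

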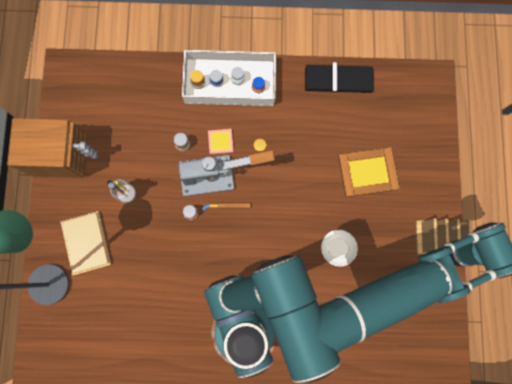

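View pics/scene.png

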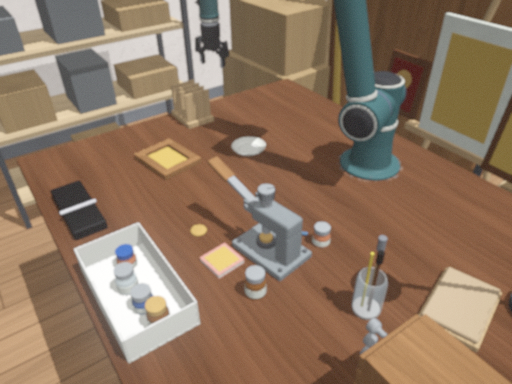

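The top view shows the cap near (209,163) and the wooden paddle near (262,158). Both appear in the scene view too, at about (266,190) and (218,168). I'll measure both from the two depth views.

```bash
python3 - <<'E'
from h import *
for n in ('top','scene'):
    z=np.load(n+'.npz');W=z['W'];p=z['p'];hsv=cv2.cvtColor(p,cv2.COLOR_RGB2HSV)
    reg=(abs(W[...,0]-0.6)<.22)&(abs(W[...,1]-0.08)<.27)&(W[...,2]>.02)
    # paddle: orange-brown at height
    m=(hsv[...,1]>110)&(hsv[...,2]>90)&(W[...,2]>.15)&reg
    P=W[m];print(n,'paddle',m.sum(),P.mean(0).round(4),P.min(0).round(3),P.max(0).round(3))
    q=P[:,:2]-P[:,:2].mean(0);_,_,vt=np.linalg.svd(q,full_matrices=False);print(' dir',vt[0], np.ptp(q@vt[0]),np.ptp(q@vt[1]))
    m=(hsv[...,1]<90)&reg&(W[...,2]>.205)
    P=W[m]
    print('cap z hist',np.histogram(P[:,2],bins=np.arange(.2,.26,.004)))
    k=P[P[:,2]>np.percentile(P[:,2],60)-.004]
    print(' cap',len(k),k.mean(0).round(4),((k.max(0)+k.min(0))/2).round(4),np.ptp(k,axis=0).round(3))
    for mn,lo,hi in [('all',.02,.3)]:
        lab=cv2.connectedComponentsWithStats((reg).astype(np.uint8))
        for i in range(1,lab[0]):
            if lab[2][i,4]>20:
                P=W[lab[1]==i];print('  comp',lab[2][i],P.mean(0).round(3),P.min(0).round(3),P.max(0).round(3))
E
```

```text
top paddle 253 [ 0.5878 -0.0448  0.1944] [ 0.565 -0.083  0.17 ] [ 0.609 -0.006  0.216]
 dir [-0.17503713  0.98456183] 0.08076623575799582 0.03885106174248552
cap z hist (array([ 0, 22, 55, 41, 14,  2,  0,  0,  0,  0,  0,  0,  0,  0]), array([0.2  , 0.204, 0.208, 0.212, 0.216, 0.22 , 0.224, 0.228, 0.232,
       0.236, 0.24 , 0.244, 0.248, 0.252, 0.256]))
 cap 109 [0.5584 0.1336 0.2127] [0.5593 0.133  0.2148] [0.043 0.04  0.013]
  comp [174 133  15  18 204] [0.67  0.245 0.064] [0.647 0.222 0.022] [0.699 0.272 0.086]
  comp [ 178  151   96   46 1902] [0.551 0.114 0.126] [ 0.476 -0.083  0.02 ] [0.631 0.253 0.221]
  comp [183 206  14  14 159] [0.413 0.203 0.054] [0.392 0.181 0.021] [0.441 0.229 0.07 ]
scene paddle 292 [ 0.5935 -0.0417  0.1951] [ 0.567 -0.084  0.172] [ 0.614 -0.002  0.212]
 dir [-0.16352583  0.98653905] 0.07736424155820801 0.03845002094280097
cap z hist (array([  0,  20,  26, 126,   6,   0,   0,   0,   0,   0,   0,   0,   0,
         0]), array([0.2  , 0.204, 0.208, 0.212, 0.216, 0.22 , 0.224, 0.228, 0.232,
       0.236, 0.24 , 0.244, 0.248, 0.252, 0.256]))
 cap 153 [0.5626 0.1373 0.2135] [0.5618 0.1374 0.2133] [0.044 0.048 0.007]
  comp [ 208  156  104  121 4385] [0.572 0.153 0.106] [ 0.48  -0.084  0.02 ] [0.635 0.258 0.217]
  comp [313 221  18  23 328] [0.424 0.214 0.048] [0.394 0.185 0.02 ] [0.444 0.234 0.066]
  comp [245 265  22  32 568] [0.683 0.259 0.058] [0.652 0.224 0.02 ] [0.704 0.278 0.08 ]
```

Emit:
carry_out(offset=[[-0.3,0,0],[-0.3,0,0],[-0.3,0,0],[-0.3,0,0],[-0.3,0,0]], delta_rot=[[-6.55,0,0],[-6.55,0,0],[-6.55,0,0],[-6.55,0,0],[-6.55,0,0]], fingers=-1, newtons=40)

```text
time: 0.52
tool_pos: [0.2793, -0.614, 0.2456]
tcp_rot: [0.445, 1.526, -0.443]
wrist_force: [-0.1, -0.2, 0.4]
width: 0.295
```

Emit:
carry_out(offset=[[-0.3,0,0],[-0.3,0,0],[-0.3,0,0],[-0.3,0,0],[-0.3,0,0]], delta_rot=[[-6.55,0,0],[-6.55,0,0],[-6.55,0,0],[-6.55,0,0],[-6.55,0,0]])

```text
time: 0.93
tool_pos: [0.2793, -0.6141, 0.2606]
tcp_rot: [-0.003, 1.571, 0.005]
wrist_force: [0.9, -0.1, 0.6]
width: 0.002
```

Emit:
carry_out(offset=[[0,2.85,1.55],[0,2.85,1.55],[0,2.85,1.55],[0,2.85,1.55],[0,2.85,1.55]], delta_rot=[[0,0,0],[0,0,0],[0,0,0],[0,0,0],[0,0,0]])

```text
time: 1.35
tool_pos: [0.3572, -0.4704, 0.2605]
tcp_rot: [0.002, 1.571, -0.0]
wrist_force: [0.8, -0.6, 0.4]
width: -0.002
```

Emit:
carry_out(offset=[[0,2.85,1.55],[0,2.85,1.55],[0,2.85,1.55],[0,2.85,1.55],[0,2.85,1.55]], delta_rot=[[0,0,0],[0,0,0],[0,0,0],[0,0,0],[0,0,0]])

```text
time: 1.77
tool_pos: [0.4348, -0.3279, 0.2608]
tcp_rot: [0.001, 1.571, -0.0]
wrist_force: [-0.5, 0.8, 0.3]
width: -0.001
```

Emit:
carry_out(offset=[[0,2.85,1.55],[0,2.85,1.55],[0,2.85,1.55],[0,2.85,1.55],[0,2.85,1.55]], delta_rot=[[0,0,0],[0,0,0],[0,0,0],[0,0,0],[0,0,0]])

```text
time: 2.18
tool_pos: [0.5124, -0.1855, 0.2608]
tcp_rot: [0.001, 1.571, -0.0]
wrist_force: [0.5, -0.2, -0.4]
width: -0.002
```

Emit:
carry_out(offset=[[0,2.85,1.55],[0,2.85,1.55],[0,2.85,1.55],[0,2.85,1.55],[0,2.85,1.55]], delta_rot=[[0,0,0],[0,0,0],[0,0,0],[0,0,0],[0,0,0]])

```text
time: 2.6
tool_pos: [0.59, -0.0431, 0.2607]
tcp_rot: [0.001, 1.572, -0.0]
wrist_force: [0.3, -0.2, 0.7]
width: 0.0
```

```bash
python3 - <<'E'
from h import *
p,d,c,M=cam('wrist'); s=read_state(); print(s['tool_pos'],s['q'],s['wrist_force']); W=world(d,c,M); np.savez('w1.npz',p=p,d=d,W=W,M=M); save(p,'w1.png')
hsv=cv2.cvtColor(p,cv2.COLOR_RGB2HSV)
m=(hsv[...,1]>110)&(hsv[...,2]>90)&(W[...,2]>.15)&(W[...,2]<.24)
P=W[m];print(m.sum(),P.mean(0),P.min(0),P.max(0))
E
```

```text
[ 0.59253962 -0.03802276  0.26066131] [-0.10887403  0.09332656  1.74901464  0.00503844  1.2981869  -0.11193305] [ 2.46217793  2.64059342 -0.1278099 ]
5088 [ 0.59107941 -0.03399427  0.19160563] [ 0.56833389 -0.0780091   0.17613451] [6.14515759e-01 4.27019091e-04 2.08266649e-01]
```

View pics/w1.png

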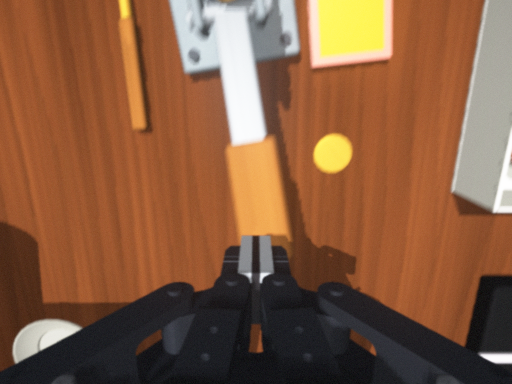

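The wrist view shows the shut fingertips at about (256,255), over the outer part of the paddle. The lever runs up to the head and nothing stands in the way, so I'm pressing down.

Emit:
carry_out(offset=[[1.2,0,0],[1.2,0,0],[1.2,0,0],[1.2,0,0],[1.0,0,0]], delta_rot=[[0,0,0],[0,0,0],[0,0,0],[0,0,0],[0,0,0]])

```text
time: 3.07
tool_pos: [0.5883, -0.0457, 0.2006]
tcp_rot: [0.002, 1.574, -0.002]
wrist_force: [0.7, -0.3, -0.1]
width: -0.001
```

Emit:
carry_out(offset=[[1.0,0,0],[1.0,0,0],[1.0,0,0],[1.0,0,0],[1.0,0,0]], delta_rot=[[0,0,0],[0,0,0],[0,0,0],[0,0,0],[0,0,0]])

```text
time: 3.48
tool_pos: [0.5918, -0.0476, 0.1554]
tcp_rot: [-0.002, 1.566, -0.004]
wrist_force: [-1.2, -7.1, 11.3]
width: -0.0
```

Emit:
carry_out(offset=[[1.0,0,0],[1.0,0,0],[1.0,0,0],[1.0,0,0],[0.8,0,0]], delta_rot=[[0,0,0],[0,0,0],[0,0,0],[0,0,0],[0,0,0]])

```text
time: 3.9
tool_pos: [0.5917, -0.045, 0.1079]
tcp_rot: [0.003, 1.566, -0.001]
wrist_force: [-3.5, 2.9, 16.7]
width: -0.003
```

Emit:
carry_out(offset=[[0.4,0,0],[0.4,0,0],[0.3,0,0],[0.2,0,0],[0,0,0]], delta_rot=[[0,0,0],[0,0,0],[0,0,0],[0,0,0],[0,0,0]])

```text
time: 4.32
tool_pos: [0.5923, -0.0447, 0.1008]
tcp_rot: [0.002, 1.566, -0.001]
wrist_force: [-15.7, 4.1, 42.1]
width: -0.004
```

```bash
python3 - <<'E'
from h import *
p,d,c,M=cam('scene'); W=world(d,c,M)
hsv=cv2.cvtColor(p,cv2.COLOR_RGB2HSV)
m=(hsv[...,1]>110)&(hsv[...,2]>90)&(W[...,2]>.05)&(W[...,2]<.24)&(abs(W[...,0]-.59)<.07)&(abs(W[...,1]+.04)<.07)
P=W[m];print(m.sum(),np.percentile(P,[1,50,99],axis=0).round(3))
A=np.c_[P[:,1],np.ones(len(P))];print(np.linalg.lstsq(A,P[:,2],rcond=None)[0])
save(p[120:280,160:380].repeat(3,0).repeat(3,1),'s2.png')
print(read_state()['wrist_force'])
E
```

```text
101 [[ 0.571 -0.079  0.078]
 [ 0.604 -0.038  0.098]
 [ 0.613 -0.004  0.113]]
[0.35052668 0.11212122]
[-14.95301758   4.53599864  41.88183922]
```

View pics/s2.png

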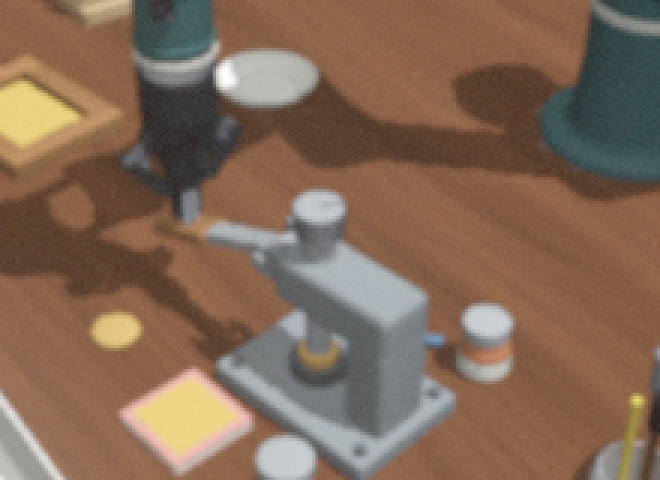

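The crop shows the lever pushed down on the stop: its slope is 0.35 below level and the force 42 N. The cap sits on the head at about (320,215) in the crop. I'm letting the lever up and moving over the cap.

Emit:
carry_out(offset=[[-1.5,0,0],[-1.5,0,0],[-1.5,0,0],[-1.5,0,0],[-1.5,0,0]], delta_rot=[[0,0,0],[0,0,0],[0,0,0],[0,0,0],[0,0,0]])

```text
time: 4.78
tool_pos: [0.5921, -0.0456, 0.1706]
tcp_rot: [0.003, 1.565, -0.002]
wrist_force: [1.3, 6.8, 6.0]
width: 0.002
```

Emit:
carry_out(offset=[[-1.5,0,0],[-1.5,0,0],[-1.5,0,0],[-2.5,0,0],[-3.5,0,0]], delta_rot=[[0,0,0],[0,0,0],[0,0,0],[0,0,0],[0,0,0]])

```text
time: 5.2
tool_pos: [0.5876, -0.0451, 0.2693]
tcp_rot: [0.002, 1.577, -0.001]
wrist_force: [0.4, -0.6, -0.2]
width: 0.003
```

Emit:
carry_out(offset=[[-0.8,3.5,-0.7],[-0.8,3.5,-0.7],[0,3.5,-0.6],[0,3.5,-0.6],[0,3.6,-0.5]], delta_rot=[[0,0,0],[0,0,0],[0,0,0],[0,0,0],[0,0,0]])

```text
time: 5.62
tool_pos: [0.5586, 0.1318, 0.2881]
tcp_rot: [0.002, 1.57, -0.002]
wrist_force: [-0.2, 0.5, -0.3]
width: 0.0
```

Emit:
carry_out(offset=[[0,0,0],[0,0,0],[0,0,0],[0,0,0],[0,0,0]], delta_rot=[[-7.1,0,0],[-7.1,0,0],[-7.1,0,0],[-7.1,0,0],[-7.1,0,0]], fingers=1)

```text
time: 6.03
tool_pos: [0.5588, 0.1309, 0.2874]
tcp_rot: [-0.489, 1.516, 0.489]
wrist_force: [-0.2, -0.5, -0.5]
width: 0.712
```

Emit:
carry_out(offset=[[0,0,0],[0,0,0],[0,0,0],[0,0,0],[0,0,0]], delta_rot=[[-7.1,0,0],[-7.1,0,0],[-7.1,0,0],[-7.1,0,0],[-7.1,0,0]])

```text
time: 6.45
tool_pos: [0.5589, 0.1305, 0.2875]
tcp_rot: [-0.965, 1.347, 0.965]
wrist_force: [-0.1, -0.2, 0.2]
width: 1.001
```

Emit:
carry_out(offset=[[0,0,0],[0,0,0],[0,0,0],[0,0,0],[0,0,0]], delta_rot=[[-7.1,0,0],[-7.1,0,0],[-4.8,0,0],[0,0,0],[0,0,0]])

```text
time: 6.87
tool_pos: [0.5589, 0.1307, 0.2876]
tcp_rot: [-1.206, 1.212, 1.206]
wrist_force: [0.1, 0.5, -0.8]
width: 1.0
```

```bash
python3 - <<'E'
from h import *
p,d,c,M=cam('wrist'); s=read_state(); print(s['tool_pos'],s['tcp_rot'],s['q'],s['wrist_force'],s['torque']); W=world(d,c,M); np.savez('w2.npz',p=p,d=d,W=W,M=M); save(p,'w2.png')
for n in ('top','scene','wrist'):
    if n!='wrist':
        p,d,c,M=cam(n);W=world(d,c,M)
    hsv=cv2.cvtColor(p,cv2.COLOR_RGB2HSV)
    m=(hsv[...,1]>110)&(hsv[...,2]>90)&(W[...,2]>.05)&(W[...,2]<.24)&(abs(W[...,0]-.59)<.07)&(abs(W[...,1]+.04)<.07)
    P=W[m]
    if len(P): print(n,m.sum(),np.percentile(P,[1,50,99],axis=0).round(3))
    m=(np.hypot(W[...,0]-.56,W[...,1]-.135)<.04)&(W[...,2]>.2)&(W[...,2]<.225)
    P=W[m]
    if len(P): print(n,'cap',m.sum(),P.mean(0),P.min(0),P.max(0))
E
```

```text
[0.55895627 0.13082441 0.28780911] [-1.20611314  1.21147076  1.20647165] [ 1.86538490e-01  4.31334080e-02  1.75289348e+00 -2.46150674e-05
  1.34597424e+00 -1.38021665e+00] [-0.04541061 -0.43818934  0.24489385] [0.0099832  0.01698859 0.03151349]
top 252 [[ 0.567 -0.082  0.177]
 [ 0.587 -0.046  0.194]
 [ 0.61  -0.008  0.211]]
top cap 112 [0.5537271  0.1317139  0.21186922] [0.53733993 0.11276758 0.20000495] [0.57147852 0.15323699 0.22277431]
scene 289 [[ 0.57  -0.078  0.177]
 [ 0.594 -0.04   0.195]
 [ 0.613 -0.006  0.21 ]]
scene cap 202 [0.56461606 0.14018187 0.21141771] [0.54082671 0.11335093 0.20003237] [0.5835482  0.15834108 0.21616819]
wrist 289 [[ 0.57  -0.078  0.177]
 [ 0.594 -0.04   0.195]
 [ 0.613 -0.006  0.21 ]]
wrist cap 202 [0.56461606 0.14018187 0.21141771] [0.54082671 0.11335093 0.20003237] [0.5835482  0.15834108 0.21616819]
```

View pics/w2.png

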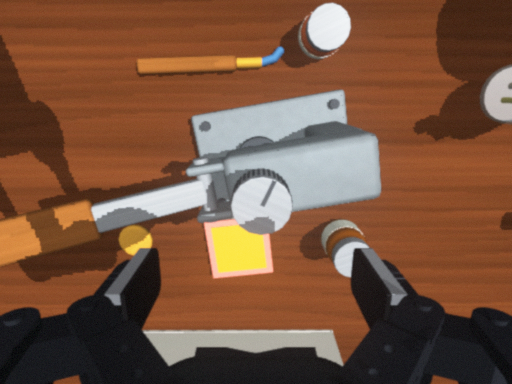

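The wrist view shows the cap's top at about (262,203), with its groove running to (275,180). The lever is back up. I'll get the exact cap centre from the wrist depth, with a ray cast as a check.

```bash
python3 - <<'E'
from h import *
z=np.load('w2.npz');W=z['W'];d=z['d'];M=z['M'];p=z['p'];c=get_calibration('wrist')
m=np.zeros(d.shape,bool);m[165:240,225:300]=1
Z=W[...,2];m&=(Z>.203)&(Z<.225)
print(m.sum(),np.percentile(Z[m],[5,25,50,75,95]))
top=m&(abs(Z-np.median(Z[m]))<.004)
cn=max(cv2.findContours(top.astype(np.uint8),0,1)[0],key=cv2.contourArea)
(u,v),ax,a=cv2.fitEllipse(cn);print('ellipse',u,v,ax)
r=M[:3,:3]@[(u-c['cx'])/c['fx'],(v-c['cy'])/c['fy'],1]
for h in (.211,.2135):print(h,M[:3,3]+r*(h-M[2,3])/r[2])
print(W[top].mean(0))
E
```

```text
2959 [0.20878314 0.21203167 0.21255212 0.21299937 0.2136209 ]
ellipse 261.326416015625 204.77906799316406 (58.199607849121094, 60.303123474121094)
0.211 [0.56109259 0.13441718 0.211     ]
0.2135 [0.56024215 0.13437245 0.2135    ]
[0.56072169 0.13439113 0.21252597]
```

Emit:
carry_out(offset=[[1.8,-0.06,0.12],[1.8,-0.06,0.12],[1.8,-0.06,0.12],[1.8,0,0],[1.5,0,0]], delta_rot=[[0,0,0],[0,0,0],[0,0,0],[0,0,0],[0,0,0]])

```text
time: 7.43
tool_pos: [0.5604, 0.1348, 0.1999]
tcp_rot: [-1.207, 1.211, 1.208]
wrist_force: [0.4, -0.4, -0.3]
width: 0.999
```

Emit:
carry_out(offset=[[1.2,0,0],[0.8,0,0],[0.5,0,0],[0,0,0],[0,0,0]], delta_rot=[[0,0,0],[0,0,0],[0,0,0],[0,0,0],[0,0,0]])

```text
time: 7.85
tool_pos: [0.5612, 0.135, 0.1767]
tcp_rot: [-1.209, 1.209, 1.208]
wrist_force: [0.8, 0.4, 0.3]
width: 1.002
```

Emit:
carry_out(offset=[[0,0,0],[0,0,0],[0,0,0],[0,0,0],[0,0,0]], delta_rot=[[0,0,0],[0,0,0],[0,0,0],[0,0,0],[0,0,0]], fingers=-1, newtons=40)

```text
time: 8.27
tool_pos: [0.5613, 0.1349, 0.1772]
tcp_rot: [-1.209, 1.209, 1.208]
wrist_force: [-0.8, -0.5, 3.8]
width: 0.505
```

```bash
python3 - <<'E'
from h import *
s=read_state();print(s)
E
```

```text
{'time': 8.2667, 'q': array([ 1.92846302e-01,  1.19949130e-01,  1.87675361e+00, -2.93588141e-04,
        1.14356070e+00, -1.37703192e+00]), 'joint_vel': array([ 0.00056457,  0.00209695, -0.00059311, -0.00049537, -0.00143819,
        0.00080442]), 'joint_torque': array([ 3.25762639e-01, -4.00087345e+01, -3.37900186e+01,  1.91527479e-01,
       -2.25932985e-01,  3.64642081e-03]), 'tool_pos': array([0.56132278, 0.13488684, 0.17722304]), 'tcp_rot': array([-1.20925878,  1.2085828 ,  1.20761133]), 'wrist_force': array([-0.80156097, -0.54540638,  3.83734206]), 'torque': array([-0.12898294,  0.06050033,  0.00581617]), 'width': 0.5046890005567668}
```

Gripped: the opening is 43 mm. Now turning clockwise, following the thread down.

Emit:
carry_out(offset=[[0.012,0,0],[0.012,0,0],[0.012,0,0],[0.012,0,0],[0.012,0,0]], delta_rot=[[7,0,0],[7,0,0],[7,0,0],[7,0,0],[7,0,0]])

```text
time: 8.68
tool_pos: [0.5614, 0.1351, 0.1767]
tcp_rot: [-0.744, 1.438, 0.743]
wrist_force: [-0.5, -0.2, 4.4]
width: 0.508
```

Emit:
carry_out(offset=[[0.012,0,0],[0.012,0,0],[0.012,0,0],[0.012,0,0],[0.012,0,0]], delta_rot=[[7,0,0],[7,0,0],[7,0,0],[7,0,0],[7,0,0]])

```text
time: 9.1
tool_pos: [0.5615, 0.1352, 0.1761]
tcp_rot: [-0.268, 1.552, 0.269]
wrist_force: [0.1, -0.1, 3.2]
width: 0.503
```

Emit:
carry_out(offset=[[0.012,0,0],[0.012,0,0],[0.012,0,0],[0.012,0,0],[0.012,0,0]], delta_rot=[[7,0,0],[7,0,0],[7,0,0],[7,0,0],[7,0,0]])

```text
time: 9.52
tool_pos: [0.5617, 0.1352, 0.1755]
tcp_rot: [0.211, 1.558, -0.21]
wrist_force: [0.9, -0.4, 2.9]
width: 0.505
```

```bash
cat > st.py <<'E'
from h import *
s=read_state();R=Rn.from_rotvec(s['tcp_rot']).as_matrix()
print(s['tool_pos'],'yaw',np.degrees(np.arctan2(R[1,2],R[0,2])),'F',s['wrist_force'],'T',s['torque'],'tau6',s['joint_torque'][5],'q6',s['q'][5],s['width'])
E
python3 st.py
```

```text
[0.56172942 0.13520925 0.17553774] yaw -15.38365449618343 F [ 0.87781995 -0.42624608  2.86490376] T [ 0.05240688 -0.02373964  0.04820942] tau6 -1.4624813944101334 q6 0.461441349284281 0.5053387509833962
```

Emit:
carry_out(offset=[[0.012,0,0],[0.012,0,0],[0.012,0,0],[0,0,0],[0,0,0]], delta_rot=[[5,0,0],[5,0,0],[5,0,0],[0,0,0],[0,0,0]])

```text
time: 9.93
tool_pos: [0.5618, 0.1352, 0.1752]
tcp_rot: [0.41, 1.53, -0.408]
wrist_force: [0.0, 0.0, 5.7]
width: 0.506
```

```bash
python3 st.py
```

```text
[0.56178956 0.1351876  0.17521442] yaw -29.917958612769834 F [0.02120222 0.03656004 5.72086649] T [ 0.01419874 -0.04262298 -0.06533481] tau6 0.09237261721864343 q6 0.7150217592363067 0.5062379641820279
```

Emit:
carry_out(offset=[[0.012,0,0],[0.012,0,0],[0.012,0,0],[0,0,0],[0,0,0]], delta_rot=[[5,0,0],[5,0,0],[5,0,0],[0,0,0],[0,0,0]])

```text
time: 10.35
tool_pos: [0.5619, 0.1351, 0.1749]
tcp_rot: [0.614, 1.48, -0.612]
wrist_force: [1.0, -0.2, 5.1]
width: 0.508
```

```bash
python3 st.py
```

```text
[0.56188484 0.13511664 0.17494647] yaw -44.92881452056942 F [ 1.00072874 -0.1601935   5.09507345] T [-0.00090083 -0.06449677 -0.10163882] tau6 0.027227234677411616 q6 0.9769778240442846 0.5080214825334728
```

Emit:
carry_out(offset=[[0.01,0,0],[0.01,0,0],[0.01,0,0],[0,0,0],[0,0,0]], delta_rot=[[5,0,0],[5,0,0],[5,0,0],[0,0,0],[0,0,0]])

```text
time: 10.77
tool_pos: [0.5619, 0.1351, 0.1747]
tcp_rot: [0.813, 1.411, -0.811]
wrist_force: [0.8, 0.2, 4.7]
width: 0.502
```

```bash
python3 st.py
```

```text
[0.56193152 0.13505685 0.17473521] yaw -59.76681080655143 F [0.83013737 0.20528129 4.66438918] T [-0.06497612 -0.05695373  0.84696917] tau6 0.9550099074840546 q6 1.236693809280955 0.5024861894969022
```

Emit:
carry_out(offset=[[0.01,0,0],[0.01,0,0],[0.01,0,0],[0,0,0],[0,0,0]], delta_rot=[[5,0,0],[5,0,0],[5,0,0],[0,0,0],[0,0,0]])

```text
time: 11.18
tool_pos: [0.5621, 0.135, 0.1745]
tcp_rot: [1.012, 1.32, -1.009]
wrist_force: [0.8, -0.6, 5.0]
width: 0.505
```

```bash
python3 st.py
```

```text
[0.56213178 0.13502181 0.17446922] yaw -74.74981254967275 F [ 0.81458753 -0.62099012  4.95344657] T [-0.03892962 -0.23938712  0.94829578] tau6 1.0512956231832504 q6 1.4983451232120117 0.5053705301808977
```

The torque about the axis jumped to about 0.9 N m and stayed there as the tool turned on, so the cap has bottomed and the pads are slipping. I'll take a reference picture of the groove before backing off.

```bash
python3 - <<'E'
from h import *
for n in ('wrist','scene'):
    p,d,c,M=cam(n);save(p,n+'3.png'); np.savez(n+'3.npz',p=p,d=d,M=M)
a=np.load('wrist3.npz')['p'];b=np.load('scene3.npz')['p'][160:240,220:320]
b=cv2.resize(b,(480,384),interpolation=cv2.INTER_CUBIC); a=cv2.resize(a[200:384,140:372],(320,254))
o=np.zeros((384,800,3),np.uint8);o[:254,:320]=a;o[:,320:]=b;save(o,'c3.png')
E
```

```text
(no output)
```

View pics/c3.png

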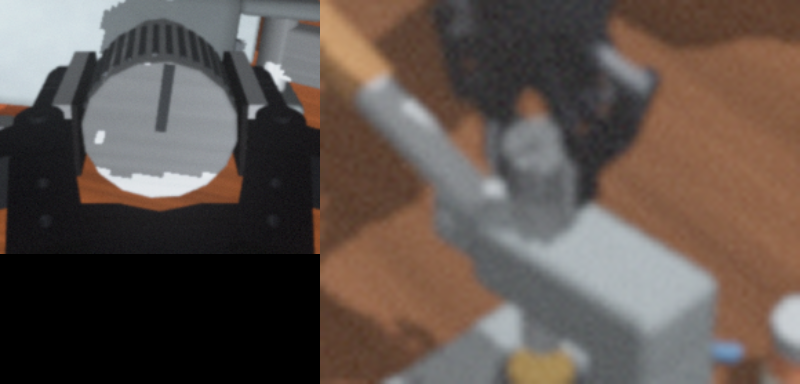

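The crop shows the groove clearly on the gripped cap, running from (161,131) to (168,66) in the left panel. I'll compute its world direction before and now.

```bash
cat > g.py <<'E'
from h import *
def ang(M,a,b,h):
    c=get_calibration('wrist');q=[]
    for u,v in (a,b):
        r=M[:3,:3]@[(u-c['cx'])/c['fx'],(v-c['cy'])/c['fy'],1];q.append((M[:3,3]+r*(h-M[2,3])/r[2])[:2])
    e=q[1]-q[0];return np.degrees(np.arctan2(e[1],e[0])),q
E
python3 - <<'E'
from g import *
print(ang(np.load('w2.npz')['M'],(262.5,204.5),(275,180),.2125))
print(ang(np.load('wrist3.npz')['M'],(140+161/1.379,200+131/1.379),(140+168/1.379,200+66/1.379),.210))
E
python3 st.py
```

```text
(np.float64(154.21547536100258), [array([0.56037813, 0.13521965]), array([0.54255342, 0.14383051])])
(np.float64(9.936755954718297), [array([0.56266906, 0.13409266]), array([0.58211976, 0.13750021])])
[0.56213026 0.13499826 0.17446797] yaw -74.74351342755266 F [ 1.65682519 -0.57999084  4.72367885] T [-0.04778873 -0.16369604  0.97563433] tau6 0.9668193385004997 q6 1.4981636465798063 0.5084439970439882
```

The groove has turned 144°, and its direction (9.9°) matches the press's yaw (about 9.7°), so the cap is on its stop. Backing off a quarter turn.

Emit:
carry_out(offset=[[-0.01,0,0],[-0.01,0,0],[-0.01,0,0],[-0.01,0,0],[-0.01,0,0]], delta_rot=[[-6.2,0,0],[-6.2,0,0],[-6.2,0,0],[-6.2,0,0],[-6.2,0,0]])

```text
time: 11.7
tool_pos: [0.562, 0.1352, 0.1749]
tcp_rot: [0.596, 1.485, -0.594]
wrist_force: [1.4, 0.2, 6.4]
width: 0.501
```

Emit:
carry_out(offset=[[-0.01,0,0],[-0.01,0,0],[-0.01,0,0],[-0.01,0,0],[-0.01,0,0]], delta_rot=[[-6.2,0,0],[-6.2,0,0],[-6.2,0,0],[-6.2,0,0],[-6.2,0,0]])

```text
time: 12.12
tool_pos: [0.5618, 0.1354, 0.1755]
tcp_rot: [0.174, 1.562, -0.172]
wrist_force: [0.7, 1.4, 6.1]
width: 0.507
```

Emit:
carry_out(offset=[[-0.01,0,0],[-0.01,0,0],[-0.01,0,0],[-0.01,0,0],[-0.01,0,0]], delta_rot=[[-6.2,0,0],[-6.2,0,0],[-6.2,0,0],[-6.2,0,0],[-6.2,0,0]])

```text
time: 12.53
tool_pos: [0.5615, 0.1354, 0.176]
tcp_rot: [-0.251, 1.554, 0.252]
wrist_force: [-0.0, 0.9, 6.7]
width: 0.504
```

Emit:
carry_out(offset=[[0,0,0],[0,0,0],[0,0,0],[0,0,0],[0,0,0]], delta_rot=[[0,0,0],[0,0,0],[0,0,0],[0,0,0],[0,0,0]])

```text
time: 12.95
tool_pos: [0.5615, 0.1354, 0.1759]
tcp_rot: [-0.248, 1.555, 0.248]
wrist_force: [-0.8, 0.5, 5.6]
width: 0.504
```

```bash
python3 st.py; python3 - <<'E'
from h import *
p,d,c,M=cam('wrist');np.savez('wrist4.npz',p=p,M=M)
save(cv2.resize(p[200:384,140:372],(640,508)),'c4.png')
p,d,c,M=cam('scene');W=world(d,c,M);hsv=cv2.cvtColor(p,cv2.COLOR_RGB2HSV)
m=(hsv[...,1]>110)&(hsv[...,2]>90)&(W[...,2]>.05)&(W[...,2]<.24)&(abs(W[...,0]-.59)<.07)&(abs(W[...,1]+.04)<.07)
print(m.sum(),np.percentile(W[m],[1,50,99],axis=0).round(3))
E
```

```text
[0.56148353 0.13536753 0.17593814] yaw 18.107047818719536 F [-0.78861373  0.54415261  5.60439733] T [0.15231651 0.16200106 0.06498472] tau6 0.05178985185921192 q6 -0.12310808357583736 0.5044651609349412
290 [[ 0.569 -0.077  0.179]
 [ 0.595 -0.041  0.194]
 [ 0.613 -0.005  0.209]]
```

View pics/c4.png

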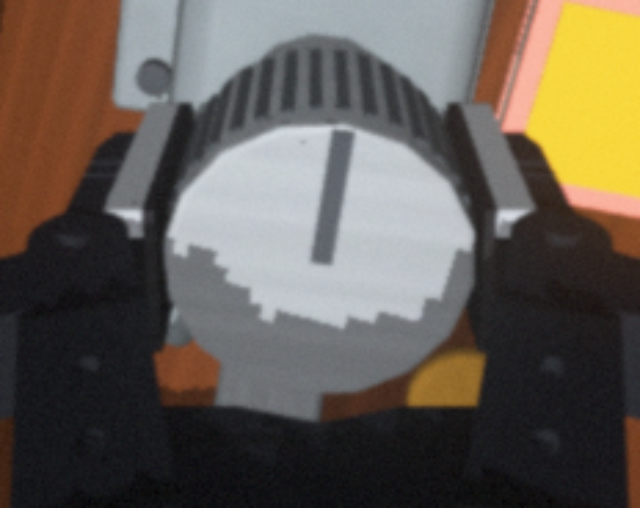

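The groove now runs from (322,262) to (343,130) in the crop, almost the same relative to the fingers as before, so the cap came back with them. I'll do a last angle check and hand in if it's in range.

```bash
python3 - <<'E'
from g import *
k=640/232
a=ang(np.load('wrist4.npz')['M'],(140+322/k,200+262/k),(140+343/k,200+130/k),.2115)[0]
print(a,a-9.8)
if 80<a-9.8<100: print(finish_job())
E
```

```text
100.2776793412292 90.4776793412292
the job is handed in; nothing more can be done
None
```

The job is done and handed in at about 13 s of the 69 s allowed. No verdict came back, so this rests on my own checks.

- **Lever:** I pressed the paddle down until it met its stop, with 42 N on the tool and the lever sloping 0.35 rad below level. I then let it rise. The last view shows the paddle back at about 0.195 m, its height at the start.
- **Cap:** I gripped it at 40 N and turned it clockwise about 144° (2.5 rad). The torque then jumped to about 0.9 N m and the pads slipped, which shows it bottomed out. The groove direction also matched the press's own direction there, 9.9° against about 9.7°.
- **Final position:** I backed the cap off 90.5° (about 1.58 rad), measured from the groove. It is still gripped, with a 43 mm opening and almost no torque left in the grip.
- **Bystanders:** I measured none of their positions at the end. Nothing in the pictures or the force readings suggested any were touched.

No check failed. The only disagreement was a few millimetres in the cap's position between the scene and top cameras, which the close wrist view settled.

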